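Index the rotary impeller fixture to its next notch

ROBOT

A 6-joint arm with a two-finger parallel gripper is mounted at the origin on a cart in front of the work surface, level with it; the furniture and walls round the work are solid. World frame = base frame: x ahead of the robot, y to its left, z up, the work surface at z = 0. Lengths are in m, angles in rad, forces in N, time in s.
With the tool pointing down it reaches from about 0.25 to 0.725 m from the base axis. Payload 4 kg.
Tool frame: the origin (TCP) lies between the finger pads; the fingertips stand 8 mm ahead of it and the grasp point (between the pads) lies 11 mm behind it (bot.tip_reach is the distance from the TCP to the fingertips, in m); z points along the fingers, y is the line along which they close (so a half turn about z gives the same grasp; the last joint's range is limited). The gripper opens to 85 mm and grips with 20 to 120 N. Pads are 22 mm wide; open, the fingers measure 114 mm over their backs; the gripper's body (76 mm by 85 mm) begins 54 mm behind the grasp point. The pads swing forward as they close: fully open they stand 13 mm farther back than shut.
Start: joints at [-1.177, 0.241, 0.005, 1.335, 0, 1.571], TCP at [0.192, -0.462, 0.239] pointing down, gripper open.
Joint ranges: [-2.72, 2.72], [-1.05, 1.87], [-1.09, 1.28], [-1.99, 2.15], [-1.42, 1.44], [-3.14, 3.14]. Speed limits (rad/s): [2.79, 2.79, 3.14, 3.14, 3.14, 3.14].

INTERFACE

Orientations are given as a unit quaternion [x, y, z, w].
In Python, from workcell import bot gives the robot as it stands.
- The arm moves only by the tool move_arm, never from a script. Its argument "deltas" is a list of rows, each a list of 7 numbers: the opening, from 0 (shut) to 1 (fully open), then the shift along the tool's x, y, z in mm, then the turn, a rotation vector about the tool's x, y, z in degrees. In form: [[gripper, tx, ty, tz, ax, ay, az], ...]. A call has 1 to 10 rows; each row shifts and turns the commanded pose from where the row before left it, along the tool's axes as they then stand; what a row does not reach is not made up. A row lasts 1/12 s, in which the tool goes at most 41.7 mm and 7.16 degrees, less where a joint would pass 70% of its speed; a pose out of reach is approached as far as the arm can. A call is refused whole if a number of a shift passes 41.7 or a number of a turn 7.16, either way. A call with a gripper value outside its range is refused whole. The fingers move at their own pace and stop on an object; the grip force is fixed at half the most. Time passes only in rows, so rows that do not move let the fingers close. It gives the time, the measured TCP pose, the force, the opening and the grip force at its end, in the units of the state.
- bot.get_obs(): the state, without advancing time (a new reading comes with each control period).
- bot.camera(name): name is "side" or "top" or "wrist"; returns the picture (400x640x3 uint8, blue, green, red); there is no depth.
- bot.calibration(name): a dict with "K" (3x3 intrinsics, pixels), "position" and "orientation" of the camera in the world. Camera axes: x right, y down, z forward; pixel columns grow to the right and rows downward; lengths in m; the calibration is good to about 2 mm. A picture is of the moment at which its call begins: read the wrist's pose just before it. calibration takes no time and is no camera call; for the wrist camera it gives the pose at the moment of the call.
- bot.job_done(): hands the job in; it is judged then, once.
Trained networks look in the newest picture that a camera, given by its name, has taken for a name from the list of things; names that differ only in an ending like _2 or _b are one class to them, and where a whole thing is asked for, a point or a joint stands for the part that bears it (a point fixed in the world has none). Each returns a list of dicts, best first, with "conf" (0 to 1); they miss things now and then, are a little off and sometimes report something else, mostly with a low value. They report only what shows in the picture. A call takes as long as a camera call.
- bot.outline_of(query, camera): "pixels" (400x640 bool, what is visible of it) and "rect" ([left, top, width, height] in pixels, round what is visible of it).
The state is a dict: "clock": time; "joint_pos": joint angles; "joint_vel": joint speeds; "tau": joint torques, N m; "eef_pos": TCP position; "tool_rot": TCP orientation; "ft_force": force on the tool from outside, world axes, zero at the start; "ft_torque": the same for the moment, N m; "grip_width": finger opening in m; "grasp_force": force on a finger pad.
Only numpy, scipy, OpenCV 4.12 (cv2) and the standard library are available. Lean on these libraries where they do the work, as an engineer would, in place of code of your own. Each camera call takes 0.05 s, during which the arm holds its last target. There are 200 camera calls.

TASK

Index the small rotary impeller fixture on by one notch: press its black dished plunger cap well down with the fingertips, swing the table by the pressed cap anticlockwise (seen from above) to the very next notch, and let the plunger spring fully up into that notch, so that the table is locked again. Only press and push, gently: nothing is gripped or lifted, the table never turns the wrong way or past that notch, the impeller stays seated in its nest, and the loose things round about stay where they are.

Things in the scene. Friction and masses are not known exactly. Their poses are not given: they have to be found in the camera images.
- plunger (a joint): m, how far the plunger at the end of the turntable's arm is pressed down: 0 = fully up (table locked), 0.016 = bottom stop. From 0.010 on its lug is below the dividing plate and the table is free; aim at 0.012 to 0.014. A spring pushes it up with about 6 N at 0, 11 N at 0.016. If let up between notches it stops at about 0.010 and the table can still be pushed round.
- turntable (a joint): rad, angle of the aluminium turntable (98 mm across, with the plunger arm) about its vertical axis; 0 at the start, positive = anticlockwise seen from above. The next notch is at +0.785; a notch leaves about 0.03 of play either way. Turning it needs only 1 to 2 N at the cap.
- cap_top (a point): centre of the pressing face of the black plunger cap; moves with it. Cap 52 mm across, in its raised rim a flat dish 46 mm wide, 5 mm deep; plunger up, the face is 96 mm above the bench. 80 mm from the axis, on the robot's side of the fixture at the start (up to 45 degrees either way). A fingertip pressed into the dish swings the table by friction or by the rim. Nothing else there is so high.
- lug (a point): tip of the lug at the plunger's foot, 10 mm thick, round, pointing at the axis. It sits in a notch of the fixed steel dividing plate under the turntable (114 mm across, top 46 mm above the bench, 8 notches 45 degrees apart, 13 mm wide). Let up between notches, it slides along the plate's underside, snaps up into the next notch it meets and draws the table in over the last 2 mm.
- table_axis (a point): point on the turntable's axis at the height of the table's top face, 61 mm above the bench. The fixture is bolted down; its round grey base is 140 mm across.
- impeller: black fan impeller, 55 mm across, 20 mm high, loose in the low ring-shaped nest (wall 6 mm high, inside diameter 63 mm) at the middle of the turntable; origin at the centre of its underside, 61 mm above the bench. Leave it there; it turns with the table.
- spare_impeller: a second black impeller, 55 mm across, 20 mm high, loose on the bench beyond the fixture; origin at the centre of its underside. Leave it alone.
- weight: brass-coloured reference weight with a knob, 28 mm across, 42 mm high, loose on the orange board to the right of the fixture; origin at the centre of its underside. Leave it alone.
- brush: dark brush, 132 mm long, 20 mm high, lying loose on the bench between fixture and robot; origin at the middle of its underside. Leave it alone.
- gauge: steel gap gauge, 100 mm long, 18 mm wide, 10 mm high, lying loose on the orange board to the right of the fixture; origin at the middle of its underside. Leave it alone.

How it is judged:
By the outcome, as a careful person would: the job done as asked, in the order asked, and still so for the second after the job is handed in, with the robot touching nothing.
It also fails if it takes over 40 s, if anything falls off the work surface, if the arm or the gripper's body presses on something with over 40 N, if the wrist force passes 120 N, or if a joint passes its speed limit or range.

## Working session

There is one attempt and no reset: what is moved stays moved. The work goes in short steps, Python scripts to look and compute and a tool call to move; the robot and the scene stay as the last step left them, time stands still between calls to the robot, and variables do not carry over. Pictures are saved under pics/ and viewed, at most 10 in all, crops included, and the job is handed in when it is done.

Besides the shell and the picture viewer there is one more tool, called by a JSON object that holds its "api" and its "payload", one argument or row to a line. move_arm: Moves the arm, as the interface text tells. Its arguments: {"type":"object","properties":{"deltas":{"type":"array","items":{"type":"array","items":{"type":"number"}}}},"required":["deltas"]}

```bash
mkdir -p pics
cat > h.py <<'E'
import numpy as np, cv2
from scipy.spatial.transform import Rotation as R
from workcell import bot
def ray(cam,uv,c=None):
    c=c or bot.calibration(cam)
    d=np.linalg.inv(np.array(c["K"]))@[uv[0],uv[1],1.]
    return np.array(c["position"]),R.from_quat(c["orientation"]).apply(d)
def at_z(cam,uv,z,c=None):
    p,d=ray(cam,uv,c); return p+d*(z-p[2])/d[2]
def tri(rs):
    A=0;b=0
    for p,d in rs:
        d=d/np.linalg.norm(d);M=np.eye(3)-np.outer(d,d);A=A+M;b=b+M@p
    return np.linalg.solve(A,b)
E
python3 - <<'E'
from h import *
for c in("top","side"):
    im=bot.camera(c);cv2.imwrite(f"pics/{c}0.png",im)
    k=bot.calibration(c);print(c,np.round(k["position"],3),np.round(R.from_quat(k["orientation"]).as_matrix()[:,2],2))
    for q in("cap_top","turntable","impeller","brush","weight","gauge"):
        for o in bot.outline_of(q,c)[:2]:
            ys,xs=np.nonzero(o["pixels"]);print(q,round(o["conf"],2),o["rect"],xs.mean().round(1),ys.mean().round(1))
s=bot.get_obs();print(s["eef_pos"],s["tool_rot"],s["clock"],s["ft_force"])
E
```

```text
top [ 0.495 -0.105  1.015] [ 0.08 -0.01 -1.  ]
cap_top 0.58 [276.6, 202.2, 32.7, 28.0] 292.9 217.3
turntable 0.59 [241.7, 164.0, 64.6, 66.9] 274.3 197.3
impeller 0.61 [251.3, 170.0, 28.1, 30.8] 264.3 186.7
brush 0.67 [202.6, 260.3, 58.8, 35.1] 232.1 276.2
weight 0.6 [280.8, 201.9, 26.7, 29.3] 291.9 217.3
weight 0.48 [374.8, 199.4, 15.6, 17.5] 382.1 206.3
gauge 0.88 [365.7, 152.5, 49.8, 21.0] 390.5 163.0
side [ 0.292 -0.78   0.505] [ 0.32  0.81 -0.49]
cap_top 0.87 [290.9, 189.2, 20.9, 29.9] 299.9 196.5
cap_top 0.32 [302.4, 181.5, 24.1, 15.2] 317.2 188.3
turntable 0.74 [291.4, 185.5, 46.1, 36.1] 310.6 199.7
impeller 0.74 [305.0, 179.3, 24.4, 21.2] 316.9 188.5
brush 0.54 [224.9, 205.4, 36.0, 17.3] 246.0 215.9
brush 0.22 [289.7, 187.9, 23.1, 32.0] 299.8 196.2
weight 0.56 [342.2, 251.0, 7.5, 24.3] 344.0 263.9
gauge 0.54 [382.0, 247.2, 13.4, 35.1] 388.3 264.2
[ 0.19185696 -0.46170812  0.23933646] [ 9.80673681e-01  1.95650533e-01 -1.05105012e-06  1.39279226e-05] 0.7 [ 0.12661218  0.01606016 -0.40904807]
```

Run:
```python
from h import *
a=cv2.imread("pics/top0.png")[140:310,190:430];b=cv2.imread("pics/side0.png")[140:310,190:430]
cv2.imwrite("pics/both.png",np.vstack([cv2.resize(x,None,fx=1.75*1,fy=1.75,interpolation=2) for x in(a,b)]))
print("cap",at_z("top",(292.5,216.5),.1),"axis",at_z("top",(265,185.5),.078))
print("tri cap",tri([ray("top",(292.5,216.5)),ray("side",(301,193))]),"imp",tri([ray("top",(265,185.5)),ray("side",(317,187))]))
print("brush",at_z("top",(232,277),.02),"weight",at_z("top",(382,206),.02))
s=bot.get_obs();print(R.from_quat(s["tool_rot"]).as_matrix().round(3))
```

```text
cap [ 0.52973469 -0.06993415  0.1       ] axis [ 0.58911304 -0.01704804  0.078     ]
tri cap [ 0.53119048 -0.07023266  0.09659277] imp [ 0.59068794 -0.01696685  0.07312463]
brush [0.41345868 0.05217465 0.02      ] weight [ 0.55368514 -0.24593662  0.02      ]
[[ 0.923  0.384  0.   ]
 [ 0.384 -0.923 -0.   ]
 [-0.     0.    -1.   ]]
```

View pics/both.png

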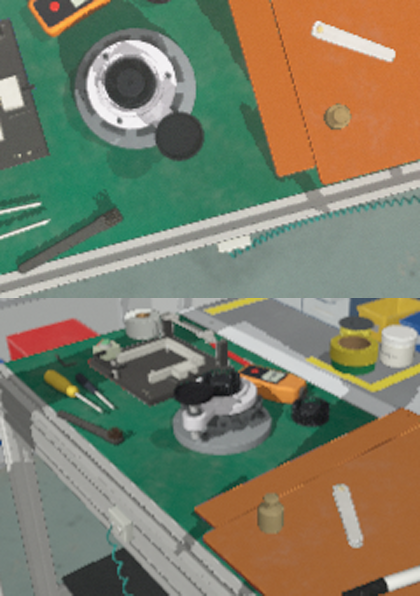

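The picture shows the cap at top px (292,217) and the table centre at about (264,186). The brush and the orange board are clear of the path. I'm approaching above the cap with the fingers shut.

{"api": "move_arm", "payload": {
  "deltas": [
    [0,20,-10,0,0,0,0],
    [0,35,-18,0,0,0,0],
    [0,35,-18,0,0,0,0],
    [0,35,-18,0,0,0,0],
    [0,35,-18,0,0,0,0],
    [0,35,-18,0,0,0,0],
    [0,35,-18,0,0,0,0],
    [0,35,-18,0,0,0,0],
    [0,35,-18,0,0,0,0],
    [0,35,-18,0,0,0,0]
  ]
}}

```text
clock: 1.53
eef_pos: [0.4362, -0.1727, 0.2396]
tool_rot: [0.981, 0.196, 0.0, 0.0]
ft_force: [0.3, -0.6, -0.7]
grip_width: -0.0002
grasp_force: 0.0
```

{"api": "move_arm", "payload": {
  "deltas": [
    [0,35,-17,10,0,0,0],
    [0,35,-15,15,0,0,0],
    [0,32,-10,10,0,0,0],
    [0,18,-6,0,0,0,0],
    [0,6,0,0,0,0,0],
    [0,0,0,0,0,0,0],
    [0,0,0,0,0,0,0]
  ]
}}

```text
clock: 2.12
eef_pos: [0.5329, -0.0821, 0.2044]
tool_rot: [0.981, 0.196, -0.0, 0.0]
ft_force: [0.0, -1.2, 0.1]
grip_width: -0.0001
grasp_force: 0.0
```

Run:
```python
from h import *
s=bot.get_obs();print(s["eef_pos"],R.from_quat(s["tool_rot"]).as_matrix().round(3)[:2,:2],s["clock"],s["ft_force"],s["grip_width"],bot.tip_reach)
c=bot.calibration("wrist");im=bot.camera("wrist");cv2.imwrite("pics/w1.png",im)
for q,z in(("cap_top",.1),("impeller",.081),("turntable",.061)):
    for o in bot.outline_of(q,"wrist")[:2]:
        l,t,w,h=o["rect"];print(q,o["conf"],o["rect"],at_z("wrist",(l+w/2,t+h/2),z,c))
```

```text
[ 0.53286412 -0.08205888  0.20438285] [[ 0.923  0.384]
 [ 0.384 -0.923]] 2.1167 [ 0.04271042 -1.19076955  0.13058453] -0.00010296011181309027 0.008
cap_top 0.92 [258.3, 164.2, 75.7, 76.3] [ 0.5291584  -0.06864155  0.1       ]
impeller 0.79 [214.9, 51.8, 87.0, 81.4] [ 0.58776674 -0.01627254  0.081     ]
turntable 0.97 [197.9, 20.9, 136.0, 213.8] [ 0.56365856 -0.02773018  0.061     ]
```

View pics/w1.png

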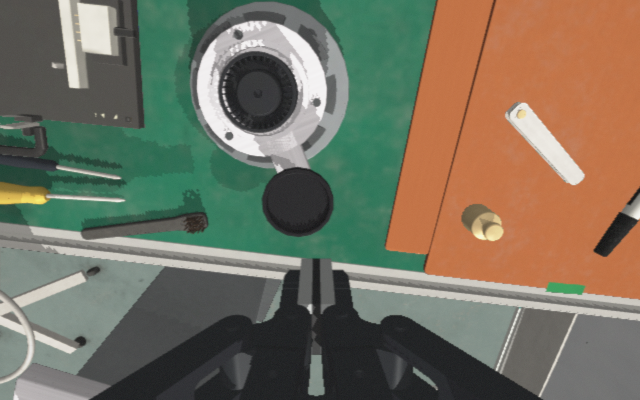

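The wrist picture shows the cap at px (297,202) and the table hub at about (258,93), and nothing stands near the cap. All views agree: the cap is at (0.529,-0.069) and the axis at (0.589,-0.0165). Next I centre over the cap and descend to just above it.

{"api": "move_arm", "payload": {
  "deltas": [
    [0,1.4,-13.6,0,0,0,0],
    [0,0,0,25,0,0,0],
    [0,0,0,30,0,0,0],
    [0,0,0,20,0,0,0],
    [0,0,0,9,0,0,0],
    [0,0,0,0,0,0,0],
    [0,0,0,0,0,0,0],
    [0,0,0,0,0,0,0]
  ]
}}

```text
clock: 2.98
eef_pos: [0.5303, -0.0688, 0.122]
tool_rot: [0.981, 0.195, 0.001, 0.0]
ft_force: [0.1, -0.3, 0.0]
grip_width: 0.0002
grasp_force: 0.0
```

Run:
```python
from h import *
s=bot.get_obs();print(s["eef_pos"],s["clock"],s["ft_force"])
im=bot.camera("wrist");im2=bot.camera("side")
cv2.imwrite("pics/w2.png",np.hstack([im[130:370,210:430],cv2.resize(im2[150:230,260:360],None,fx=3,fy=3,interpolation=2)]))
```

```text
[ 0.5303142  -0.06875989  0.12195554] 2.9833 [ 0.07328985 -0.25736901  0.03458978]
```

View pics/w2.png

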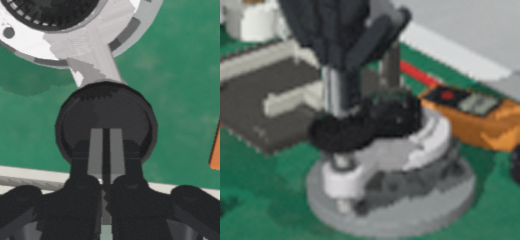

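The fingertips stand centrally over the dish. I'm pressing down slowly.

{"api": "move_arm", "payload": {
  "deltas": [
    [0,-1,0,7,0,0,0],
    [0,0,0,7,0,0,0],
    [0,0,0,4,0,0,0],
    [0,0,0,2,0,0,0],
    [0,0,0,2,0,0,0],
    [0,0,0,0,0,0,0],
    [0,0,0,0,0,0,0]
  ]
}}

```text
clock: 3.67
eef_pos: [0.5285, -0.0691, 0.0988]
tool_rot: [0.981, 0.196, 0.0, 0.0]
ft_force: [-1.4, 0.1, 6.7]
grip_width: -0.0
grasp_force: 3.1
```

{"api": "move_arm", "payload": {
  "deltas": [
    [0,0,0,2,0,0,0],
    [0,0,0,2,0,0,0],
    [0,0,0,2,0,0,0],
    [0,0,0,1.5,0,0,0],
    [0,0,0,0,0,0,0],
    [0,0,0,0,0,0,0],
    [0,0,0,0,0,0,0]
  ]
}}

```text
clock: 4.25
eef_pos: [0.5287, -0.0693, 0.0919]
tool_rot: [0.981, 0.196, 0.001, 0.001]
ft_force: [-2.0, 0.9, 8.8]
grip_width: -0.0002
grasp_force: 4.2
```

Run:
```python
from h import *
s=bot.get_obs();print(s["eef_pos"],s["clock"],s["ft_force"])
im=bot.camera("side")
cv2.imwrite("pics/s3.png",cv2.resize(im[150:240,260:370],None,fx=5,fy=5,interpolation=2))
```

```text
[ 0.52870793 -0.06929523  0.09188143] 4.25 [-1.98159164  0.8543629   8.80122891]
```

View pics/s3.png

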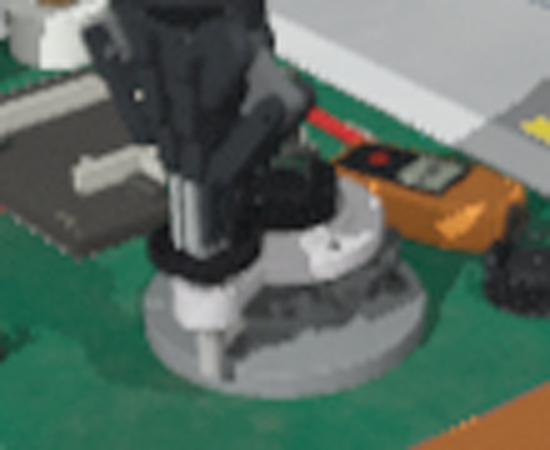

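The cap is about 12 mm down. I'm pressing a touch deeper, then swinging slowly through the first ~20°, turning the tool with the table.

{"api": "move_arm", "payload": {
  "deltas": [
    [0,0,0,1.3,0,0,0],
    [0,0,0,0,0,0,0],
    [0,1.2,3.3,0,0,0,-2.5],
    [0,1.2,3.3,0,0,0,-2.5],
    [0,1.2,3.3,0,0,0,-2.5],
    [0,1.2,3.3,0,0,0,-2.5],
    [0,1.2,3.3,0,0,0,-2.5],
    [0,1.2,3.3,0,0,0,-2.5],
    [0,0,0,0,0,0,0],
    [0,0,0,0,0,0,0]
  ]
}}

```text
clock: 5.13
eef_pos: [0.5458, -0.0834, 0.0911]
tool_rot: [0.947, 0.322, 0.002, 0.001]
ft_force: [-0.3, -0.9, 8.0]
grip_width: 0.0001
grasp_force: 4.3
```

```bash
cat > ang.py <<'E'
from h import *
import sys
s=bot.get_obs();e=s["eef_pos"];A=np.array([.589,-.0165])
a=lambda p:np.degrees(np.arctan2(p[1]-A[1],p[0]-A[0]))+138.8
print(e,s["clock"],s["ft_force"],s["joint_pos"][5],"tcp angle",a(e),"r",np.hypot(*(e[:2]-A)))
im=bot.camera("wrist");c=bot.calibration("wrist")
for o in bot.outline_of("cap_top","wrist")[:1]:
    l,t,w,h=o["rect"];p=at_z("wrist",(l+w/2,t+h/2),float(sys.argv[2]),c);print("cap",o["conf"],o["rect"],p,a(p))
i2=bot.camera("side");i3=bot.camera("top")
cv2.imwrite(sys.argv[1],np.hstack([im[:300,200:420],cv2.resize(i2[150:240,260:350],(300,300),interpolation=2),cv2.resize(i3[145:245,220:320],(280,300),interpolation=2)]))
E
python3 ang.py pics/a1.png .088
```

```text
[ 0.54577781 -0.08339378  0.0910858 ] 5.1333 [-0.31117203 -0.94607724  8.03557884] 2.334803847639382 tcp angle 15.932218085854558 r 0.079642542626244
cap 0.65 [259.9, 221.5, 114.5, 91.9] [ 0.55113245 -0.07981742  0.088     ] 17.91808919981119
```

View pics/a1.png

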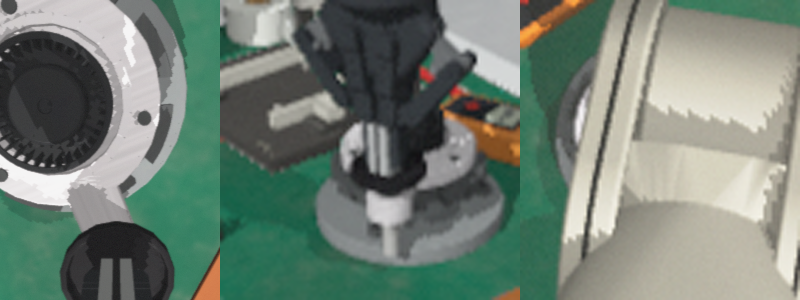

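The table follows: it is at about 16° and the fingers are still centred in the dish. I'm continuing to about 36°.

{"api": "move_arm", "payload": {
  "deltas": [
    [0,1.2,3.3,0,0,0,-2.5],
    [0,1.2,3.3,0,0,0,-2.5],
    [0,1.2,3.3,0,0,0,-2.5],
    [0,1.2,3.3,0,0,0,-2.5],
    [0,1.2,3.3,0,0,0,-2.5],
    [0,1.2,3.3,0,0,0,-2.5],
    [0,1.2,3.3,0,0,0,-2.5],
    [0,1.2,3.3,0,0,0,-2.5],
    [0,0,0,0,0,0,0],
    [0,0,0,0,0,0,0]
  ]
}}

```text
clock: 6.17
eef_pos: [0.5719, -0.0938, 0.0913]
tool_rot: [0.876, 0.482, 0.002, 0.001]
ft_force: [0.1, 1.2, 8.4]
grip_width: 0.0002
grasp_force: 4.3
```

```bash
python3 ang.py pics/a2.png .088
```

```text
[ 0.5718547  -0.0937787   0.09130351] 6.1667 [0.12535421 1.2094031  8.43556588] 1.973151394325648 tcp angle 36.29079564348315 r 0.07915781263584513
cap 0.93 [259.9, 221.6, 112.6, 92.5] [ 0.57490722 -0.08836724  0.088     ] 37.70538012502941
```

View pics/a2.png

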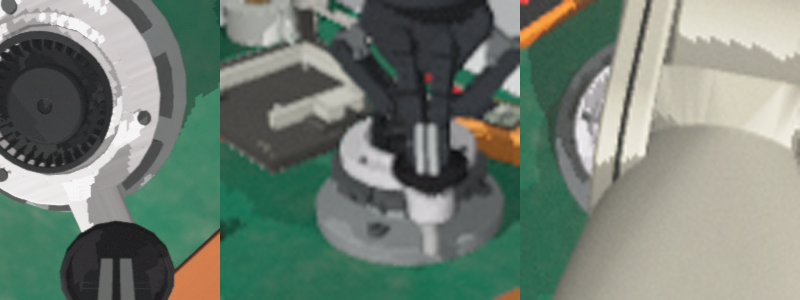

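There's no slip (the cap sits identically in the wrist picture), so the table is at about 36°. I'm swinging a further 7.5° to just before the notch centre, then lifting straight up slowly.

{"api": "move_arm", "payload": {
  "deltas": [
    [0,1.2,3.3,0,0,0,-2.5],
    [0,1.2,3.3,0,0,0,-2.5],
    [0,1.2,3.3,0,0,0,-2.5],
    [0,0,0,0,0,0,0],
    [0,0,0,0,0,0,0],
    [0,0,0,0,0,0,0]
  ]
}}

```text
clock: 6.87
eef_pos: [0.5822, -0.0952, 0.0914]
tool_rot: [0.843, 0.538, 0.002, 0.001]
ft_force: [0.3, 2.0, 9.7]
grip_width: 0.0003
grasp_force: 4.3
```

{"api": "move_arm", "payload": {
  "deltas": [
    [0,0,0,-1.5,0,0,0],
    [0,0,0,-1.5,0,0,0],
    [0,0,0,-1.5,0,0,0],
    [0,0,0,-1.5,0,0,0],
    [0,0,0,0,0,0,0],
    [0,0,0,0,0,0,0]
  ]
}}

```text
clock: 7.37
eef_pos: [0.5818, -0.0952, 0.0972]
tool_rot: [0.843, 0.538, 0.002, 0.001]
ft_force: [0.2, 2.7, 7.0]
grip_width: -0.0001
grasp_force: 3.7
```

The cap still presses at 7 N with the plunger at about 7 mm, so the lug has entered the notch. I'm letting it up fully and moving clear.

{"api": "move_arm", "payload": {
  "deltas": [
    [0,0,0,-1.5,0,0,0],
    [0,0,0,-1.5,0,0,0],
    [0,0,0,-1.5,0,0,0],
    [0,0,0,-1.5,0,0,0],
    [0,0,0,-1.5,0,0,0],
    [0,0,0,-2,0,0,0],
    [0,0,0,-10,0,0,0],
    [0,0,0,-20,0,0,0],
    [0,0,0,-30,0,0,0],
    [0,0,0,-30,0,0,0]
  ]
}}

```text
clock: 8.2
eef_pos: [0.5779, -0.0961, 0.1944]
tool_rot: [0.843, 0.538, -0.002, -0.002]
ft_force: [1.8, -0.8, 0.1]
grip_width: 0.0004
grasp_force: 0.0
```

{"api": "move_arm", "payload": {
  "deltas": [
    [0,-30,0,-20,0,0,0],
    [0,-40,0,0,0,0,0],
    [0,-40,0,0,0,0,0],
    [0,-40,0,0,0,0,0],
    [0,-40,0,0,0,0,0],
    [0,-20,0,0,0,0,0],
    [0,0,0,0,0,0,0],
    [0,0,0,0,0,0,0]
  ]
}}

```text
clock: 8.87
eef_pos: [0.49, -0.2872, 0.2146]
tool_rot: [0.844, 0.536, -0.001, -0.001]
ft_force: [0.3, -0.4, -0.5]
grip_width: 0.0001
grasp_force: 0.0
```

Run:
```python
from h import *
s=bot.get_obs();print(s["eef_pos"],s["clock"],s["ft_force"])
t=bot.camera("top");rs=[]
o=bot.outline_of("cap_top","top")
for x in o[:2]: print(x["conf"],x["rect"])
l,tt,w,h=o[0]["rect"];rs=(l+w/2,tt+h/2)
p=at_z("top",rs,.1);print(p,np.degrees(np.arctan2(p[1]+.0165,p[0]-.589))+138.8)
b=bot.camera("side");q=bot.outline_of("cap_top","side")[0]
l,tt,w,h=q["rect"];print(q["conf"],q["rect"],tri([ray("top",rs),ray("side",(l+w/2,tt+h/2))]))
cv2.imwrite("pics/end.png",np.hstack([cv2.resize(t[140:260,210:330],(390,390)),cv2.resize(b[150:240,270:360],(390,390))]))
```

```text
[ 0.48997395 -0.28724671  0.21457902] 8.8667 [ 0.29993774 -0.41973554 -0.53862552]
0.62 [291.4, 172.8, 29.8, 32.3]
0.32 [200.1, 258.6, 60.0, 34.6]
[ 0.58050032 -0.09522505  0.1       ] 42.63783764762462
0.55 [324.7, 191.2, 14.2, 27.6] [ 0.58902876 -0.09690197  0.06583393]
```

View pics/end.png

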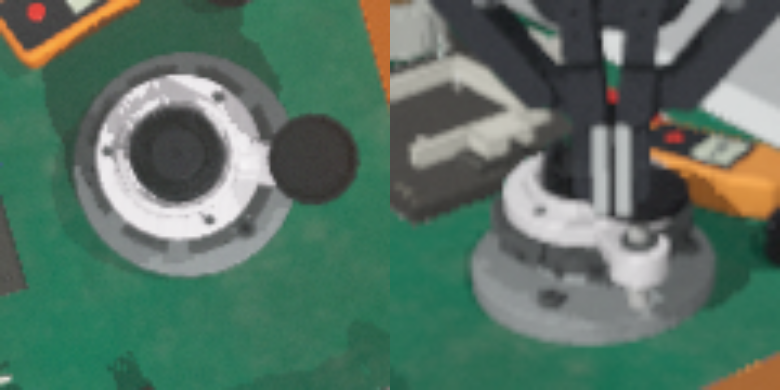

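The top view shows the cap swung to about 43–45°. The gripper hides it from the side camera, so I'm moving aside to check that the plunger is fully up.

{"api": "move_arm", "payload": {
  "deltas": [
    [0,-20,-30,-10,0,0,0],
    [0,-20,-35,-10,0,0,0],
    [0,-20,-35,0,0,0,0],
    [0,-20,-35,0,0,0,0],
    [0,0,-20,0,0,0,0],
    [0,0,0,0,0,0,0],
    [0,0,0,0,0,0,0]
  ]
}}

```text
clock: 9.65
eef_pos: [0.3172, -0.2927, 0.2356]
tool_rot: [0.843, 0.538, 0.0, 0.001]
ft_force: [0.5, -0.2, -0.4]
grip_width: 0.0003
grasp_force: 0.0
```

Run:
```python
from h import *
s=bot.get_obs();print(s["eef_pos"],s["clock"])
t=bot.camera("top");b=bot.camera("side");rs={}
for q in("cap_top","impeller","weight","gauge","brush"):
  for c in("top","side"):
    for o in bot.outline_of(q,c)[:2]:
        l,tt,w,h=o["rect"];print(q,c,round(o["conf"],2),o["rect"]);rs.setdefault((q,c),(l+w/2,tt+h/2))
print(tri([ray(c,rs["cap_top",c]) for c in("top","side")]))
b0=cv2.imread("pics/side0.png")
cv2.imwrite("pics/end2.png",np.hstack([cv2.resize(x[150:240,270:360],(390,390)) for x in(b0,b)]))
```

```text
[ 0.3171904  -0.29273855  0.23556434] 9.65
cap_top top 0.87 [292.3, 174.3, 25.8, 29.0]
cap_top side 0.57 [315.5, 190.4, 23.0, 28.6]
cap_top side 0.49 [338.2, 252.6, 14.4, 24.1]
impeller top 0.66 [251.0, 170.7, 30.5, 29.8]
impeller top 0.42 [377.5, 198.1, 10.1, 17.2]
impeller side 0.74 [301.6, 178.6, 29.2, 17.8]
weight top 0.62 [374.8, 201.8, 17.4, 13.6]
weight side 0.52 [337.8, 250.8, 13.6, 24.9]
gauge top 0.49 [291.5, 177.7, 27.6, 22.5]
gauge side 0.8 [380.2, 247.7, 14.7, 33.3]
brush top 0.94 [201.8, 262.1, 60.0, 32.2]
brush side 0.62 [223.4, 205.1, 39.7, 18.5]
[ 0.58452828 -0.09297234  0.06614672]
```

View pics/end2.png

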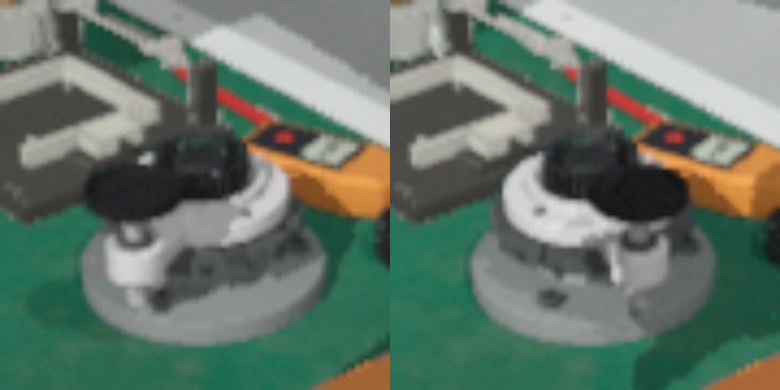

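The right picture (now) shows the cap at crop (640,190), as high above its boss as in the left picture (start). The impeller is seated and the neighbours haven't moved.

```bash
python3 -c "from workcell import bot; print(bot.job_done())"
```

```text
the job is handed in; nothing more can be done
None
```

The table is indexed one notch anticlockwise and the pictures show the plunger sprung fully up again; the impeller is seated, the loose things checked (brush, weight, gauge) have not moved, and the job was handed in after about 10 s of robot time.

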